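# Knock the stuck orange tube adapter out of the block

## Task

Take the green-handled drift from the tool stand and use it to push the stuck orange tube adapter down out of its bore in the aluminium block, so that it drops into the yellow tray underneath. Push until the drift's steel collar rests on the block, then let go and leave the drift standing in that bore. Leave the blue adapter in place.

Things in the scene. Friction and masses are not known exactly. Their poses are not given: they have to be found in the camera images.
- drift: Drift, upright in a grey stand (top at 62 mm), hanging loose by its collar. Origin on its axis at the collar's underside, z up. Green handle 26 mm dia., 5 to 60 mm above the origin; steel collar 50 mm dia., 0 to 5 mm above; steel rod 12 mm dia., to 52 mm below, tip tapered to 8 mm. 150 g. The stand's other hole, 100 mm away, holds a black-handled tamper of like shape, rod too short: not needed.
- adapter_orange: Orange plastic adapter, cylinder 31 mm dia., 32 mm high, 25 g, stuck upright in either bore of the block, its top 4 mm below the block's top: an orange disc from above. Origin: centre of its underside, z up. Sprung rubber tongues at mid-bore grip it; a steady push of 5 to 15 N moves it down, and after about 25 mm it comes free and drops.
- adapter_blue: Blue adapter, same size, stuck the same way in the block's other bore, 70 mm away. Origin: centre of its underside, z up. It stays where it is.
- block: Knock-out stand, fixed: aluminium block 90 x 170 x 40 mm (x, y, z) on two blue cheeks over a yellow tray. Origin on the table under the block's centre, z up. Block underside 65 mm, top 105 mm above it. Two vertical through bores, 32 mm dia., chamfered, at x = 0, y = -35 and +35 mm. Tray 190 x 170 mm, floor 5 mm, rims 22 mm high.
Things that resemble listed ones, but are neither listed nor needed, are in the scene too. What is shaped like the drift but pink is not meant. There is more than one size of the adapter_orange; the one meant has the size given above.

How it is judged:
On the way, in this order (a step that is already met when the one before it is completed fails the run):
1. the drift is lifted clear of the tool stand (height (world z) of drift above 0.125 m), for 0.1 s.
2. the drift presses on the orange adapter in its bore (contact force between drift and adapter_orange above 1 N and z of adapter_orange in the frame of block above 0.03 m), for 0.04 s.
3. the orange adapter is out of the block, down in the tray (height (world z) of adapter_orange below 0.045 m), for 0.1 s.
At the end, for the whole second after the job is handed in: Orange adapter at rest in the tray (origin under 45 mm high, within 95 mm in x, 90 mm in y of the block's). Drift at rest in its bore: collar underside 98 to 111 mm above the block's origin, within 20 mm in x, 60 mm in y, over 40 mm from blue, within 10 degrees of upright. Blue moved under 6 mm (height (world z) of adapter_orange below 0.045 m and x of adapter_orange in the frame of block between -0.095 and 0.095 m and y of adapter_orange in the frame of block between -0.09 and 0.09 m and linear speed of each of adapter_orange, drift below 0.02 m/s and z of drift in the frame of block between 0.098 and 0.111 m and x of drift in the frame of block between -0.02 and 0.02 m and y of drift in the frame of block between -0.06 and 0.06 m and horizontal distance between drift and adapter_blue above 0.04 m and angle between drift's own z axis and vertical below 0.17 rad and distance of adapter_blue from where it was at the start of the episode below 0.006 m); the robot touches nothing.
It fails at once if the blue adapter is pushed more than 10 mm from its place (distance of adapter_blue from where it was at the start of the episode above 0.01 m).
It also fails if it takes over 38 s, if anything falls off the work surface, if the arm or the gripper's body presses on something with over 40 N, if the wrist force passes 120 N, or if a joint passes its speed limit or range.

## Robot

A 6-joint arm with a two-finger parallel gripper is mounted at the origin on the work surface. World frame = base frame: x ahead of the robot, y to its left, z up, the work surface at z = 0. Lengths are in m, angles in rad, forces in N, time in s.
With the tool pointing down it reaches from about 0.35 to 0.875 m from the base axis. Payload 4.2 kg.
Tool frame: the origin (TCP) lies midway between the tips of the shut fingers; the grasp point (between the pads) lies 19 mm behind it (robot.grip_depth is the distance from the TCP to the grasp point, in m); z points along the fingers, y is the direction in which the jaws open and shut (so a half turn about z gives the same grasp; the last joint's range is limited). The gripper opens to 87 mm and grips with 3 to 60 N. Pads are 19 mm wide; open, the fingers measure 117 mm over their backs; the gripper's body (75 mm by 190 mm) begins 51 mm behind the grasp point.
Start: joints at [1.386, 0.385, 0.008, 0, -1.194, -0.259], TCP at [0.268, 0.564, 0.223] pointing down, gripper open.
Joint ranges: [-3.14, 3.14], [-1.21, 2.06], [-1.07, 1.41], [-3.16, 2.05], [-2.99, -0.16], [-3.1, 3.1]. Speed limits (rad/s): [2.79, 2.79, 3.14, 3.14, 3.14, 3.14].

## Interface

Orientations are given as a rotation vector (axis times angle).
In Python, from cell import robot, camera, camera_params gives the robot as it stands.
- The arm moves only by the tool jog_arm, never from a script. Its argument "plan" is a list of rows, each a list of 7 numbers: the finger opening in cm, from 0 to 8.7, then the shift along the world's x, y, z in cm, then the turn, a rotation vector about the world's x, y, z in rad. In form: [[gripper, tx, ty, tz, wx, wy, wz], ...]. A call has 1 to 5 rows; each row is the pose to reach, as a shift and turn from the pose measured when the call began; what a row does not reach only later rows make up. A row lasts 1/10 s, in which the tool goes at most 50 mm and 8.59 degrees, less where a joint would pass 70% of its speed; a pose out of reach is approached as far as the arm can. A call with a gripper value outside its range is refused whole. The fingers move at their own pace and stop on an object; "newtons" is the grip in N (left out, the last holds). Time passes only in rows, so rows that repeat a pose let the fingers close. It gives the time, the measured TCP pose, the force and the opening at its end, in the units of the state.
- robot.get_obs(): the state, without advancing time (a new reading comes with each control period).
- camera(name): name is "side" or "top" or "wrist"; returns the picture (420x560x3 uint8, red, green, blue); there is no depth.
- camera_params(name): a dict with "camera_matrix" (3x3 intrinsics, pixels), "eye" and "rotation" of the camera in the world; the wrist camera has in their place "hand_eye" (4x4, takes a point from camera to tool coordinates, whose origin is the TCP and whose axes are the flange's). Camera axes: x right, y up, looking along -z (the intrinsics and any distortion apply to the point x, -y, -z); pixel columns grow to the right and rows downward; lengths in m; the calibration is good to about 2 mm. A picture is of the moment at which its call begins: read the wrist's pose just before it. camera_params takes no time and is no camera call.
- robot.sign_off(): hands the job in, once; it reports no verdict.
The state is a dict: "clock": time; "q": joint angles; "qd": joint speeds; "joint_torque": joint torques, N m; "position": TCP position; "orientation": TCP orientation; "ft_force": force on the tool from outside, world axes, zero at the start; "torque": the same for the moment, N m; "grip_width": opening from 0.0 (shut) to 1.0 (fully open).
Only numpy, scipy, OpenCV 4.12 (cv2) and the standard library are available. Lean on these libraries where they do the work, as an engineer would, in place of code of your own. Each camera call takes 0.05 s, during which the arm holds its last target. There are 200 camera calls.

## Working session

There is one attempt and no reset: what is moved stays moved. The work goes in short steps, Python scripts to look and compute and a tool call to move; the robot and the scene stay as the last step left them, time stands still between calls to the robot, and variables do not carry over. Pictures are saved under pics/ and viewed, about 8 in all and at most 12, crops included, and the job is handed in when it is done.

Besides the shell and the picture viewer there is one more tool, called after "Emit:" as name([rows], argument=value, ...), one row to a line, values as JSON. jog_arm: Moves the arm, as the interface text tells. Its arguments: {"type":"object","properties":{"plan":{"type":"array"},"newtons":{"type":"number"}},"required":["plan"]}

```bash
ls; mkdir -p pics
python3 - <<'E'
from cell import robot,camera,camera_params
import cv2,numpy as np
print(robot.get_obs())
for n in("top","side","wrist"):
    im=camera(n); cv2.imwrite(f"pics/{n}0.png",im[:,:,::-1])
    print(n,camera_params(n))
E
```

```text
pics
{'clock': 0.0, 'q': array([ 1.38557220e+00,  3.85540726e-01,  6.63498935e-03, -5.43812844e-04,
       -1.19401616e+00, -2.58625993e-01]), 'qd': array([-0.00065106, -0.00043388, -0.00023109, -0.00028371, -0.00150156,
        0.0011915 ]), 'joint_torque': array([ 6.67885870e-04, -3.90667355e+01,  1.87408751e+01,  4.21998963e+00,
        1.09609598e-02, -1.95973917e-04]), 'position': array([0.26808375, 0.56390811, 0.22146611]), 'orientation': array([ 3.06238724e+00, -6.91324856e-01, -6.70461973e-04]), 'ft_force': array([0.31123221, 0.36817264, 0.58041045]), 'torque': array([-0.0203796 ,  0.02127951, -0.03728246]), 'grip_width': 0.9997158459665418}
top {'camera_matrix': array([[393.92122625,   0.        , 279.05471814],
       [  0.        , 393.92122625, 203.14417761],
       [  0.        ,   0.        ,   1.        ]]), 'eye': array([ 0.50662443, -0.01054038,  0.82599493]), 'rotation': array([ 0.06527611, -0.02591998, -1.5565212 ])}
side {'camera_matrix': array([[390.42694882,   0.        , 277.36507785],
       [  0.        , 390.42694882, 216.60630264],
       [  0.        ,   0.        ,   1.        ]]), 'eye': array([0.50356142, 0.41670706, 0.55886202]), 'rotation': array([ 0.06681607, -1.02856609, -2.79675403])}
wrist {'camera_matrix': array([[328.88151151,   0.        , 277.4824871 ],
       [  0.        , 328.88151151, 211.51417961],
       [  0.        ,   0.        ,   1.        ]]), 'hand_eye': array([[-2.62167897e-04,  9.62404320e-01,  2.71620796e-01,
         7.35351476e-02],
       [ 9.99999966e-01,  2.54769418e-04,  6.25014716e-05,
         4.26384143e-04],
       [-9.04898572e-06,  2.71620803e-01, -9.62404353e-01,
        -1.63414241e-01],
       [ 0.00000000e+00,  0.00000000e+00,  0.00000000e+00,
         1.00000000e+00]])}
```

View pics/top0.png

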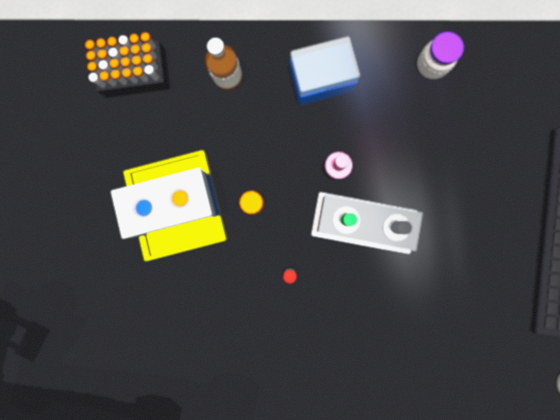

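View pics/side0.png

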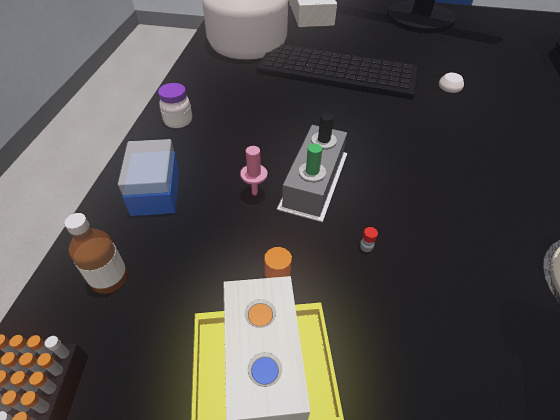

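The top view shows the bored orange at about (180,198), blue at (144,208), the green drift at (349,219) and the tamper at (400,227). A loose orange decoy is at (251,202) and the pink one at (339,165). The side view agrees.

```bash
cat > h.py <<'E'
import numpy as np,cv2
from scipy.spatial.transform import Rotation as R
from cell import robot,camera,camera_params
def cam(name,obs=None):
    p=camera_params(name);K=p["camera_matrix"]
    if name=="wrist":
        T=np.eye(4);T[:3,:3]=R.from_rotvec(obs["orientation"]).as_matrix();T[:3,3]=obs["position"]
        T=T@p["hand_eye"];return K,T[:3,3],T[:3,:3]
    return K,np.array(p["eye"]),R.from_rotvec(p["rotation"]).as_matrix()
def ray(c,uv):
    K,e,Rm=c;d=np.linalg.inv(K)@[uv[0],uv[1],1];return Rm@(d*[1,-1,-1])
def onz(c,uv,z):
    d=ray(c,uv);return c[1]+d*(z-c[1][2])/d[2]
def proj(c,P):
    K,e,Rm=c;q=K@((Rm.T@(np.array(P)-e))*[1,-1,-1]);return q[:2]/q[2]
HUE=dict(orange=(8,22),blue=(105,122),green=(50,85),yellow=(26,34))
def blobs(im,col,box=None,amin=25):
    hsv=cv2.cvtColor(im,cv2.COLOR_RGB2HSV);a,b=HUE[col]
    m=cv2.inRange(hsv,(a,120,70),(b,255,255))
    n,l,s,c=cv2.connectedComponentsWithStats(m)
    return [(tuple(c[i].round(1)),tuple(s[i])) for i in range(1,n) if s[i][4]>=amin and (box is None or box[0]<c[i][0]<box[2] and box[1]<c[i][1]<box[3])]
E
python3 - <<'E'
from h import *
t=cv2.imread("pics/top0.png")[:,:,::-1].copy();s=cv2.imread("pics/side0.png")[:,:,::-1].copy()
ct,cs=cam("top"),cam("side")
for nm,im,c,bx in(("top",t,ct,(100,150,420,270)),("side",s,cs,(230,130,350,400))):
  for col,z in(("orange",.101),("blue",.101),("green",.122)):
    for b in blobs(im,col,bx): print(nm,col,b,onz(c,b[0],z).round(4))
# white block outline in top
hsv=cv2.cvtColor(t,cv2.COLOR_RGB2HSV);m=cv2.inRange(hsv,(0,0,190),(180,40,255))
n,l,st,ce=cv2.connectedComponentsWithStats(m)
for i in range(1,n):
  if st[i][4]>300:
    pts=np.argwhere(l==i)[:,::-1].astype(np.float32);r=cv2.minAreaRect(pts);print(st[i],r,[onz(ct,p,.105)[:2].round(4) for p in cv2.boxPoints(r)])
E
```

```text
top orange ((np.float64(251.5), np.float64(202.4)), (np.int32(239), np.int32(190), np.int32(25), np.int32(25), np.int32(166))) [0.5494 0.0589 0.101 ]
top blue ((np.float64(212.5), np.float64(194.4)), (np.int32(207), np.int32(175), np.int32(12), np.int32(39), np.int32(116))) [0.5634 0.1316 0.101 ]
top blue ((np.float64(142.8), np.float64(207.5)), (np.int32(136), np.int32(200), np.int32(15), np.int32(16), np.int32(72))) [0.5373 0.2612 0.101 ]
top green ((np.float64(348.9), np.float64(219.2)), (np.int32(342), np.int32(214), np.int32(15), np.int32(12), np.int32(146))) [ 0.5205 -0.1172  0.122 ]
side orange ((np.float64(277.4), np.float64(262.2)), (np.int32(264), np.int32(246), np.int32(28), np.int32(32), np.int32(742))) [0.548 0.115 0.101]
side orange ((np.float64(259.8), np.float64(314.6)), (np.int32(248), np.int32(304), np.int32(24), np.int32(22), np.int32(416))) [0.5568 0.197  0.101 ]
side blue ((np.float64(264.3), np.float64(370.3)), (np.int32(252), np.int32(358), np.int32(26), np.int32(26), np.int32(530))) [0.5382 0.2642 0.101 ]
side green ((np.float64(314.5), np.float64(148.5)), (np
[... 447 characters left out ...]
1182]), array([ 0.7883, -0.1376]), array([ 0.7588, -0.0302])]
[327 153  24  25 353] ((338.5, 165.0), (24.0, 23.0), 90.0) [array([ 0.6422, -0.0791]), array([ 0.6426, -0.1213]), array([ 0.5982, -0.1215]), array([ 0.5977, -0.0795])]
[ 111  168  101   70 4116] ((160.81529235839844, 202.77430725097656), (49.688255310058594, 93.06857299804688), 75.71890258789062) [array([0.5685, 0.323 ]), array([0.6133, 0.1558]), array([0.5244, 0.1308]), array([0.4798, 0.2967])]
[ 312  193  109   61 4005] ((366.33209228515625, 223.06227111816406), (104.4916000366211, 44.106388092041016), 10.619654655456543) [array([ 0.4909, -0.051 ]), array([ 0.5703, -0.0651]), array([ 0.5375, -0.2515]), array([ 0.459 , -0.2364])]
```

Emit:
jog_arm([
  [8.7,25.3,-67.9,0,0,0,0],
  [8.7,25.3,-67.9,0,0,0,0],
  [8.7,25.3,-67.9,0,0,0,0],
  [8.7,25.3,-67.9,0,0,0,0],
  [8.7,25.3,-67.9,0,0,0,0],
], newtons=50)

```text
clock: 0.65
position: [0.3556, 0.3281, 0.2221]
orientation: [3.063, -0.69, -0.001]
ft_force: [0.3, 0.8, 0.8]
grip_width: 1.001
```

Emit:
jog_arm([
  [8.7,5,-2.5,0,0,0,0],
  [8.7,9.5,-5,0,0,0,0],
  [8.7,11,-8.8,0,0,0,0],
  [8.7,11,-8.8,0,0,0,0],
  [8.7,11,-8.8,0,0,0,0],
])

```text
clock: 1.15
position: [0.4659, 0.239, 0.2217]
orientation: [3.061, -0.694, -0.002]
ft_force: [0.3, 1.1, 0.1]
grip_width: 0.998
```

Run:
```python
from h import *
o=robot.get_obs();im=camera("wrist");cv2.imwrite("pics/w1.png",im[:,:,::-1]);c=cam("wrist",o);print(o["position"],o["qd"].round(3))
for col in("orange","blue"):
  for b in blobs(im,col,amin=150): print(col,b,onz(c,b[0],.101).round(4))
```

```text
[0.46594292 0.23896833 0.22171   ] [ 0.045 -0.004  0.002 -0.     0.002 -0.002]
orange ((np.float64(396.6), np.float64(33.7)), (np.int32(366), np.int32(4), np.int32(61), np.int32(60), np.int32(2576))) [0.5494 0.0954 0.101 ]
orange ((np.float64(277.5), np.float64(85.0)), (np.int32(259), np.int32(66), np.int32(38), np.int32(39), np.int32(1147))) [0.5556 0.1953 0.101 ]
orange ((np.float64(89.7), np.float64(296.0)), (np.int32(80), np.int32(268), np.int32(31), np.int32(58), np.int32(407))) [0.4615 0.4415 0.101 ]
orange ((np.float64(462.7), np.float64(296.0)), (np.int32(444), np.int32(268), np.int32(33), np.int32(57), np.int32(618))) [0.3052 0.116  0.101 ]
orange ((np.float64(415.6), np.float64(347.6)), (np.int32(250), np.int32(337), np.int32(310), np.int32(19), np.int32(3977))) [0.269  0.1766 0.101 ]
blue ((np.float64(214.8), np.float64(142.7)), (np.int32(197), np.int32(125), np.int32(36), np.int32(36), np.int32(1010))) [0.5372 0.263  0.101 ]
```

View pics/w1.png

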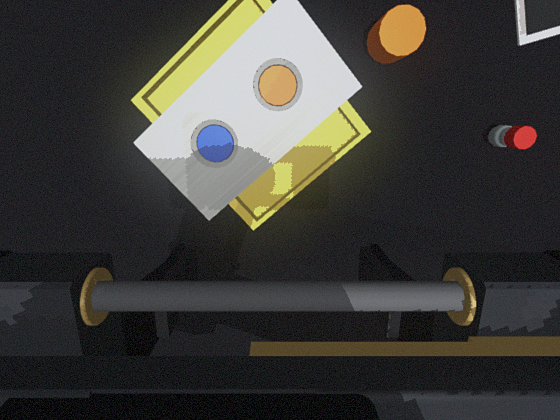

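Orange is at pixel (277,85) and blue at (215,143). That puts the orange bore at about (0.556, 0.195), which agrees with the top and side cameras. Next I go to the drift.

Emit:
jog_arm([
  [8.7,5.5,-35.0,0,0,0,0],
  [8.7,5.5,-35.0,0,0,0,0],
  [8.7,5.5,-35.0,0,0,0,0],
  [8.7,5.5,-35.0,0,0,0,0],
  [8.7,5.5,-35.0,0,0,0,0],
])

```text
clock: 1.7
position: [0.5043, -0.007, 0.2223]
orientation: [3.064, -0.686, 0.0]
ft_force: [1.6, 0.4, 0.0]
grip_width: 0.999
```

Run:
```python
from h import *
o=robot.get_obs();im=camera("wrist");cv2.imwrite("pics/w2.png",im[:,:,::-1]);c=cam("wrist",o);print(o["position"],o["qd"].round(3))
for b in blobs(im,"green",amin=100): print(b,onz(c,b[0],.122).round(4),onz(c,b[0],.095).round(4))
```

```text
[ 0.50428022 -0.0070366   0.22230286] [-1.032  0.118  0.145  0.003 -0.02   1.02 ]
```

View pics/w2.png

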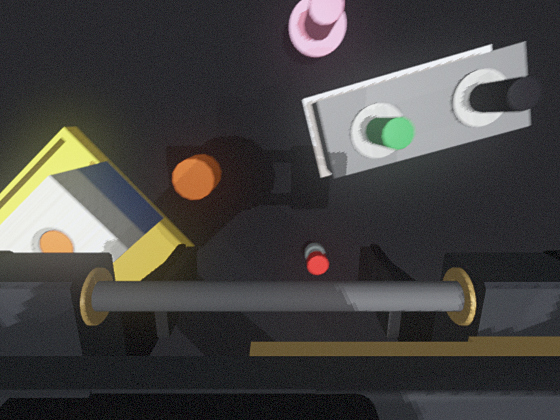

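Emit:
jog_arm([
  [8.7,-2,-5,0,0,0,0],
  [8.7,-2,-5,0,0,0,0],
  [8.7,-2,-5,0,0,0,0],
])

```text
clock: 2.05
position: [0.484, -0.0626, 0.2223]
orientation: [3.06, -0.696, -0.001]
ft_force: [-0.3, 1.7, 0.3]
grip_width: 0.998
```

```bash
sed -i 's/(a,120,70)/(a,80,70)/' h.py
python3 - <<'E'
from h import *
o=robot.get_obs();im=camera("wrist");cv2.imwrite("pics/w3.png",im[:,:,::-1]);c=cam("wrist",o);print(o["position"],o["qd"].round(3))
for b in blobs(im,"green",amin=100): print(b,onz(c,b[0],.122).round(4),onz(c,b[0],.095).round(4))
g=cv2.cvtColor(im,cv2.COLOR_RGB2HSV);
for z in(.067,.122):
  u=proj(c,[.521,-.115,z]);print(z,u.round(1),g[int(u[1]),int(u[0])])
# reproject nadir geometry: top disc circle fit
m=cv2.inRange(g,(60,60,60),(90,255,255));mm=cv2.minEnclosingCircle(np.argwhere(m)[:,::-1].astype(np.float32));print(mm,m.sum()/255)
cv2.imwrite("pics/w3c.png",cv2.resize(im[max(0,int(u[1])-80):int(u[1])+80,max(0,int(u[0])-80):int(u[0])+80,::-1],None,fx=3,fy=3))
E
```

```text
[ 0.48401898 -0.06261354  0.22234997] [ 0.036  0.012  0.022 -0.002  0.007 -0.01 ]
((np.float64(319.6), np.float64(140.6)), (np.int32(304), np.int32(125), np.int32(32), np.int32(32), np.int32(812))) [ 0.5208 -0.1178  0.122 ] [ 0.5177 -0.1203  0.095 ]
0.067 [309.4 138. ] [ 69  90 243]
0.122 [316.2 141.9] [ 69  95 240]
((317.45849609375, 139.63693237304688), 18.14411735534668) 918.0
```

View pics/w3c.png

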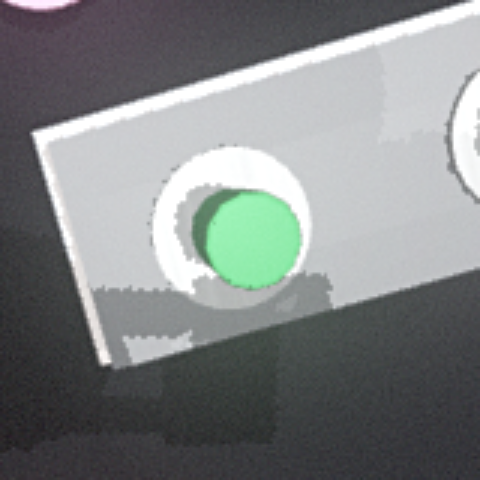

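The green top centres at pixel (320,141) in the wrist image, so the drift axis is at about (0.520, -0.118). I descend on it now.

Emit:
jog_arm([
  [8.7,3.6,-5.5,0,0,0,0],
  [8.7,3.6,-5.5,0,0,0,0],
  [8.7,3.6,-5.5,-3,0,0,0],
  [8.7,3.6,-5.5,-7,0,0,0],
  [8.7,3.6,-5.5,-11,0,0,0],
])

```text
clock: 2.6
position: [0.5217, -0.1152, 0.1116]
orientation: [3.062, -0.692, 0.003]
ft_force: [0.2, 0.3, -0.8]
grip_width: 0.998
```

Emit:
jog_arm([
  [8.7,0,0,-2.5,0,0,0],
  [8.7,0,0,-2.5,0,0,0],
  [8.7,0,0,-2.5,0,0,0],
])

```text
clock: 2.9
position: [0.5228, -0.1142, 0.087]
orientation: [3.062, -0.688, 0.004]
ft_force: [0.3, 0.3, -0.1]
grip_width: 1.002
```

Emit:
jog_arm([
  [8.7,-0.25,-0.35,-0.4,0,0,0],
  [8.7,-0.25,-0.35,-0.4,0,0,0],
])

```text
clock: 3.1
position: [0.5209, -0.1175, 0.0842]
orientation: [3.063, -0.688, 0.008]
ft_force: [-0.5, -0.8, 0.6]
grip_width: 1.003
```

Emit:
jog_arm([
  [2,0,0,0,0,0,0],
  [2,0,0,0,0,0,0],
  [2,0,0,0,0,0,0],
  [2,0,0,0,0,0,0],
  [2,0,0,0,0,0,0],
], newtons=50)

```text
clock: 3.6
position: [0.521, -0.1175, 0.0843]
orientation: [3.063, -0.688, 0.008]
ft_force: [0.4, -0.6, 0.2]
grip_width: 0.629
```

Emit:
jog_arm([
  [2,0,0,0,0,0,0],
  [2,0,0,0,0,0,0],
  [2,0,0,0,0,0,0],
])

```text
clock: 3.9
position: [0.5209, -0.1175, 0.0842]
orientation: [3.063, -0.688, 0.008]
ft_force: [-0.6, -1.0, -0.0]
grip_width: 0.352
```

Emit:
jog_arm([
  [2,0,0,0,0,0,0],
  [2,0,0,0,0,0,0],
  [2,0,0,0,0,0,0],
  [2,0,0,0,0,0,0],
])

```text
clock: 4.3
position: [0.5209, -0.1176, 0.0842]
orientation: [3.063, -0.688, 0.008]
ft_force: [0.4, -0.9, -0.1]
grip_width: 0.284
```

Emit:
jog_arm([
  [2,0,0,1.5,0,0,0],
  [2,0,0,4,0,0,0],
  [2,0,0,8,0,0,0],
  [2,0,0,12,0,0,0],
  [2,0,0,12,0,0,0],
])

```text
clock: 4.8
position: [0.5246, -0.1178, 0.2103]
orientation: [3.065, -0.687, 0.028]
ft_force: [2.1, -0.1, -0.5]
grip_width: 0.287
```

Run:
```python
from h import *
o=robot.get_obs();im=camera("side");cv2.imwrite("pics/s1.png",im[:,:,::-1]);print(o["position"],o["ft_force"],o["grip_width"])
```

```text
[ 0.52456415 -0.11782903  0.21032339] [ 2.05428462 -0.08578776 -0.45643467] 0.2866277913984275
```

View pics/s1.png

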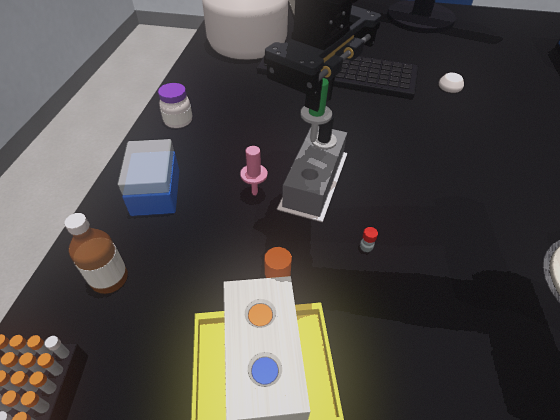

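The side view shows the drift held upright, with its collar at about (316,114) clear of the stand. Moving to the bore.

Emit:
jog_arm([
  [2,0.7,4,0,0,0,0],
  [2,1.5,8.5,0,0,0,0],
  [2,2,13,0,0,0,0],
  [2,2.5,18,0,0,0,0],
  [2,3.1,23,0,0,0,0],
])

```text
clock: 5.35
position: [0.5522, 0.1135, 0.2052]
orientation: [3.063, -0.689, 0.013]
ft_force: [0.4, -0.5, -1.4]
grip_width: 0.284
```

Emit:
jog_arm([
  [2,0,5,0,0,0,0],
  [2,0,8.3,0,0,0,0],
  [2,0,8.3,0,0,0,0],
  [2,0,8.3,0,0,0,0],
])

```text
clock: 5.75
position: [0.551, 0.1968, 0.2031]
orientation: [3.061, -0.686, 0.008]
ft_force: [-0.2, 0.1, -2.1]
grip_width: 0.284
```

Run:
```python
from h import *
o=robot.get_obs();print(o["position"],o["orientation"],o["ft_force"],o["grip_width"])
M=R.from_rotvec(o["orientation"]).as_matrix();z=M[:,2];print("tool z",z.round(4),"fix turn",np.cross(z,[0,0,-1]).round(4),"shift cm",((np.array([.5557,.195])-o["position"][:2])*100).round(2))
```

```text
[0.55101468 0.19683128 0.20308151] [ 3.0608893  -0.68596446  0.00780752] [-0.21596021  0.06793899 -2.06325048] 0.2836416338670343
tool z [ 0.0038 -0.0057 -1.    ] fix turn [0.0057 0.0038 0.    ] shift cm [ 0.47 -0.18]
```

Emit:
jog_arm([
  [2,0.5,-0.2,0,0,0,0],
  [2,0.5,-0.2,0,0,0,0],
  [2,0.5,-0.2,-1,0,0,0],
  [2,0.5,-0.2,-2,0,0,0],
  [2,0.5,-0.2,-2,0,0,0],
])

```text
clock: 6.25
position: [0.5547, 0.1937, 0.1807]
orientation: [3.058, -0.687, 0.002]
ft_force: [0.4, 0.8, -1.7]
grip_width: 0.285
```

Run:
```python
from h import *
o=robot.get_obs();print(o["position"],o["ft_force"])
im=camera("side");c=cam("side");t=camera("top")
ax=o["position"].copy()
for z in(-.052,0,.05):
  print("pred px",z,proj(c,[ax[0],ax[1],ax[2]-.022+z]).round(1))
print("orange",proj(c,[.5557,.195,.101]).round(1))
a=cv2.resize(im[200:350,180:340,::-1],None,fx=3,fy=3,interpolation=cv2.INTER_CUBIC)
b=cv2.resize(t[130:280,110:230,::-1],None,fx=2.6,fy=3)
cv2.imwrite("pics/s2.png",np.hstack([a,b]))
```

```text
[0.554686   0.19365744 0.18068795] [ 0.41581017  0.79273183 -1.68812713]
pred px -0.052 [261.9 310.4]
pred px 0 [261.1 289.6]
pred px 0.05 [260.3 265.8]
orange [261.  313.3]
```

View pics/s2.png

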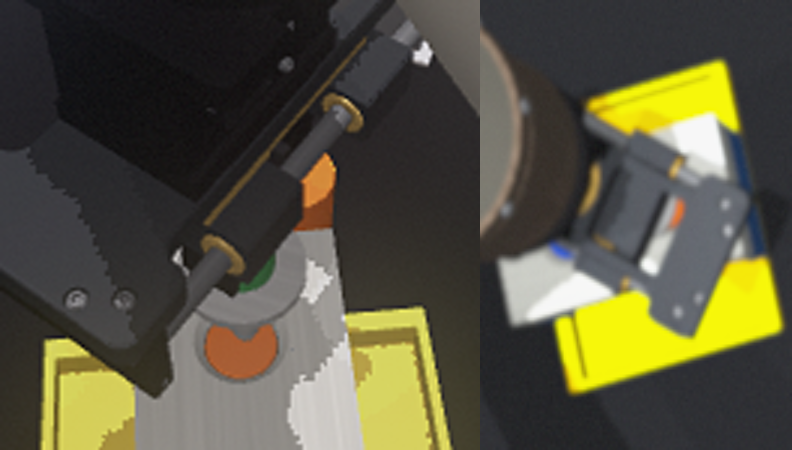

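The rod tip shows at pixel (262,312), against a prediction of (262,310), inside the orange disc's bore. I push down now.

Emit:
jog_arm([
  [2,0,0.1,-0.5,0,0,0],
  [2,0,0.1,-1,0,0,0],
  [2,0,0.1,-1.4,0,0,0],
  [2,0,0.1,-1.8,0,0,0],
  [2,0,0.1,-2.2,0,0,0],
])

```text
clock: 6.85
position: [0.5571, 0.1958, 0.1632]
orientation: [3.062, -0.685, 0.013]
ft_force: [-1.6, -0.8, 9.2]
grip_width: 0.282
```

Emit:
jog_arm([
  [2,0,0,-0.4,0,0,0],
  [2,0,0,-0.8,0,0,0],
  [2,0,0,-1.2,0,0,0],
  [2,0,0,-1.6,0,0,0],
])

```text
clock: 7.25
position: [0.5572, 0.196, 0.1475]
orientation: [3.063, -0.685, 0.014]
ft_force: [-0.7, -0.1, -2.0]
grip_width: 0.288
```

Emit:
jog_arm([
  [2,0,0,-0.5,0,0,0],
  [2,0,0,-1.0,0,0,0],
  [2,0,0,-1.4,0,0,0],
  [2,0,0,-1.7,0,0,0],
  [2,0,0,-1.8,0,0,0],
])

```text
clock: 7.75
position: [0.557, 0.1959, 0.1288]
orientation: [3.062, -0.685, 0.013]
ft_force: [0.1, -0.4, -0.7]
grip_width: 0.285
```

Emit:
jog_arm([
  [2,0,0,-0.1,0,0,0],
  [2,0,0,-0.2,0,0,0],
  [2,0,0,-0.3,0,0,0],
])

```text
clock: 8.05
position: [0.5572, 0.1959, 0.1272]
orientation: [3.062, -0.684, 0.014]
ft_force: [-4.2, -1.4, 8.3]
grip_width: 0.283
```

The collar has landed, with 8 N upward at z 0.127. I check the tray before letting go.

Run:
```python
from h import *
im=camera("side");t=camera("top")
a=cv2.resize(im[200:420,150:370,::-1],None,fx=2,fy=2)
b=cv2.resize(t[130:280,100:250,::-1],(360,440))
cv2.imwrite("pics/s3.png",np.hstack([a,b]))
```

```text
(no output)
```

View pics/s3.png

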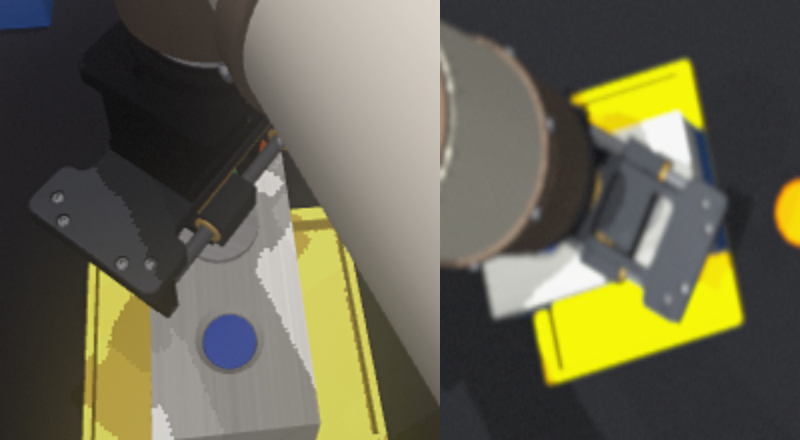

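Blue is in place at crop (229,341), and the collar sits on the block at about (215,245). The orange is hidden under the block, as expected. Releasing now, then retreating.

Emit:
jog_arm([
  [8.7,0,0,0,0,0,0],
  [8.7,0,0,0,0,0,0],
  [8.7,0,0,0,0,0,0],
  [8.7,0,0,0,0,0,0],
  [8.7,0,0,0,0,0,0],
])

```text
clock: 8.65
position: [0.5572, 0.1959, 0.127]
orientation: [3.063, -0.684, 0.014]
ft_force: [-0.2, -0.0, -0.9]
grip_width: 0.658
```

Emit:
jog_arm([
  [8.7,0,0,0,0,0,0],
  [8.7,0,0,0,0,0,0],
  [8.7,0,0,1,0,0,0],
  [8.7,0,0,4,0,0,0],
  [8.7,0,0,8,0,0,0],
])

```text
clock: 9.15
position: [0.5562, 0.1953, 0.2067]
orientation: [3.06, -0.684, 0.009]
ft_force: [1.3, 0.4, -0.3]
grip_width: 0.986
```

Emit:
jog_arm([
  [8.7,0,0,4,0,0,0],
  [8.7,-5,0,6,0,0,0],
  [8.7,-10,0,6,0,0,0],
  [8.7,-14,0,6,0,0,0],
  [8.7,-14,0,6,0,0,0],
])

```text
clock: 9.65
position: [0.4122, 0.1942, 0.2682]
orientation: [3.062, -0.68, 0.009]
ft_force: [0.5, 1.2, 0.7]
grip_width: 1.002
```

Run:
```python
from h import *
o=robot.get_obs();print(o["clock"],o["position"])
im=camera("side");w=camera("wrist")
c=cam("side")
for nm,z in(("blue",.101),("orange",.101),("green",.165)):
  for b in blobs(im,nm,(150,150,400,420),20): print(nm,b,onz(c,b[0],z).round(4))
print("expected green top px",proj(c,[.5565,.1955,.165]),proj(c,[.5565,.1955,.105]))
a=cv2.resize(im[180:420,150:370,::-1],(403,440))
b=cv2.resize(w[:,:,::-1],(390,292));b=np.vstack([b,np.zeros((148,390,3),np.uint8)])
cv2.imwrite("pics/s4.png",np.hstack([a,b]))
```

```text
9.65 [0.41217848 0.19416924 0.26824939]
blue ((np.float64(155.4), np.float64(197.0)), (np.int32(122), np.int32(151), np.int32(57), np.int32(65), np.int32(1371))) [0.7605 0.0264 0.101 ]
blue ((np.float64(264.4), np.float64(370.3)), (np.int32(252), np.int32(357), np.int32(26), np.int32(27), np.int32(559))) [0.5381 0.2642 0.101 ]
orange ((np.float64(277.2), np.float64(262.2)), (np.int32(264), np.int32(246), np.int32(28), np.int32(32), np.int32(768))) [0.5482 0.115  0.101 ]
green ((np.float64(257.4), np.float64(289.3)), (np.int32(247), np.int32(280), np.int32(22), np.int32(20), np.int32(329))) [0.5581 0.1976 0.165 ]
expected green top px [259.14424931 287.95243164] [260.19381431 312.09083429]
```

View pics/s4.png

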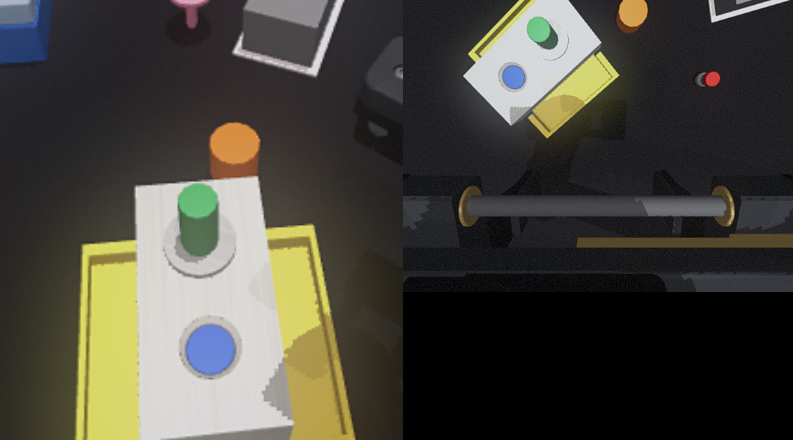

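The drift stands upright in the orange's bore: green top at side px (257,289), expected (259,288). Blue is unmoved at (264,370), and the gripper is clear.

Emit:
jog_arm([
  [8.7,0,0,0,0,0,0],
  [8.7,0,0,0,0,0,0],
  [8.7,0,0,0,0,0,0],
])

```text
clock: 10.05
position: [0.4167, 0.1956, 0.268]
orientation: [3.062, -0.683, 0.012]
ft_force: [-0.2, -0.3, -1.4]
grip_width: 0.999
```

```bash
python3 -c "
from cell import robot
print(robot.get_obs()['qd'].round(3)); print(robot.sign_off())"
```

```text
[ 0.002 -0.001 -0.008 -0.001  0.    -0.001]
the job is handed in; nothing more can be done
None
```

I pushed the orange adapter out with the green drift and left the drift standing in that bore. The job was handed in at about 10 s on the clock.

- **Push:** the force reached about 9 N, then fell away after roughly 27 mm of travel, so the adapter had come free. The collar then landed on the block, with about 8 N upward at the expected height.
- **Drift:** the last side picture shows it upright with its collar on the block, and its top within about 2 px of where I expected it.
- **Blue adapter:** it shows at the same pixels as at the start, so it has not moved.
- **Robot:** the gripper was open and well clear of everything, and the arm was at rest.
- **Not seen directly:** the orange adapter in the tray is hidden under the block. That it dropped follows only from the force drop and the rod's full stroke, with its tip at about 53 mm, which leaves the adapter no higher than about 21 mm.

None of the checks failed or disagreed.

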